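Slide the steel vanity tray out until its orange grip overhangs

ROBOT

A 6-joint arm with a two-finger parallel gripper is mounted at the origin on the work surface. World frame = base frame: x ahead of the robot, y to its left, z up, the work surface at z = 0. Lengths are in m, angles in rad, forces in N, time in s.
With the tool pointing down it reaches from about 0.3 to 0.875 m from the base axis. Payload 6.4 kg.
Tool frame: the origin (TCP) lies on the mounting face of the last link; the fingertips stand 173 mm ahead of it and the grasp point (between the pads) lies 155 mm ahead of it (ctrl.tip_reach is the distance from the TCP to the fingertips, in m); z points along the fingers, y is the line along which they close (so a half turn about z gives the same grasp; the last joint's range is limited). The gripper opens to 85 mm and grips with 20 to 120 N. Pads are 22 mm wide; open, the fingers measure 114 mm over their backs; the gripper's body (76 mm by 85 mm) begins 54 mm behind the grasp point. The pads swing forward as they close: fully open they stand 13 mm farther back than shut.
Start: joints at [1.13, 0.181, 1.607, -0, 1.354, -0.206], TCP at [0.134, 0.559, 0.405] pointing down, gripper open.
Joint ranges: [-2.99, 2.99], [-0.89, 2.07], [0.3, 2.58], [-1.14, 4.28], [0, 2.63], [-3.12, 3.12]. Speed limits (rad/s): [2.57, 2.57, 3.01, 3.14, 3.14, 3.14].

INTERFACE

Orientations are given as a unit quaternion [w, x, y, z].
In Python, from bench import ctrl gives the robot as it stands.
- The arm moves only by the shell command python3 -m pendant 'ROWS'. ROWS is JSON, a list that holds one entry, the list of rows, each a list of 7 numbers: the opening, from 0 (shut) to 1 (fully open), then the shift along the tool's x, y, z in mm, then the turn, a rotation vector about the tool's x, y, z in rad. A call has 1 to 5 rows; each row is the pose to reach, as a shift and turn from the pose commanded when the call began, along the tool's axes at that moment; what a row does not reach only later rows make up. A row lasts 1/12 s, in which the tool goes at most 41.7 mm and 7.16 degrees, less where a joint would pass 70% of its speed; a pose out of reach is approached as far as the arm can. A call with a gripper value outside its range is refused whole. The fingers move at their own pace and stop on an object; the grip force is fixed at half the most. Time passes only in rows, so rows that repeat a pose let the fingers close. It gives the time, the measured TCP pose, the force, the opening and the grip force at its end, in the units of the state.
- ctrl.get_obs(): the state, without advancing time (a new reading comes with each control period).
- ctrl.camera(name): name is "scene" or "side" or "wrist"; returns the picture (420x560x3 uint8, red, green, blue); there is no depth.
- ctrl.camera_params(name): a dict with "mtx" (3x3 intrinsics, pixels), "world_from_camera" (4x4, takes a point from camera to world coordinates); the wrist camera has in their place "tool_from_camera" (4x4, takes a point from camera to tool coordinates, whose origin is the TCP and whose axes are the flange's). Camera axes: x right, y down, z forward; pixel columns grow to the right and rows downward; lengths in m; the calibration is good to about 2 mm. A picture is of the moment at which its call begins: read the wrist's pose just before it. camera_params takes no time and is no camera call.
- ctrl.hand_in(): hands the job in; it is judged then, once.
Trained networks look in the newest picture that a camera, given by its name, has taken for a name from the list of things; names that differ only in an ending like _2 or _b are one class to them, and where a whole thing is asked for, a point or a joint stands for the part that bears it (a point fixed in the world has none). Each returns a list of dicts, best first, with "confidence" (0 to 1); they miss things now and then, are a little off and sometimes report something else, mostly with a low value. They report only what shows in the picture. A call takes as long as a camera call. They do not tell look-alikes from the thing itself.
- ctrl.boxes_of(camera, name): "point" ([column, row] as shares, 0 to 1, of the picture: columns of its width, rows of its height, amid what is visible of it).
The state is a dict: "time_s": time; "q": joint angles; "dq": joint speeds; "joint_efforts": joint torques, N m; "eef_pos": TCP position; "eef_rot": TCP orientation; "wrist_force": force on the tool from outside, world axes, zero at the start; "torque": the same for the moment, N m; "opening": opening from 0.0 (shut) to 1.0 (fully open); "grasp_force": force on a finger pad.
Only numpy, scipy, OpenCV 4.12 (cv2) and the standard library are available. Lean on these libraries where they do the work, as an engineer would, in place of code of your own. Each camera call takes 0.05 s, during which the arm holds its last target. There are 200 camera calls.

TASK

With your fingertips, push the small flat steel tray along the low wooden shelf board towards the board's far long edge (the one away from the robot) until just its 30 mm orange grip end sticks out past that edge, with the tray sitting square to the edge, so that I can take it by the grip. Only slide it: never lift or tip the tray or let it fall, leave the jar, the face scrubber and the lipstick carousel undisturbed, and finish clear of everything.

Things in the scene. Friction and masses are not known exactly. Their poses are not given: they have to be found in the camera images.
- riser: Fixed low display shelf on the vanity: a light wood board 240 mm (its x) by 400 mm (its y), 18 mm thick, on grey feet; flat top 50 mm above the vanity top. It does not move. Origin: centre of its footprint on the vanity top. Its +x axis points square out over its far long edge (away from the robot, turned up to 0.5 rad either way); y runs along that edge.
- riser_edge (a point): Middle of the top rim of the shelf board's far long edge, 120 mm from the board's centre, 50 mm above the vanity top; axes as the board's (x points out past the edge, y along it, z up).
- tray: Loose flat stainless steel tray, 120 mm (its x) by 80 mm (its y), 8 mm high: a 4 mm floor with a rim 3 mm wide standing 4 mm above it all round. Lies on the shelf board, about 0.11 to 0.22 kg, slides with ordinary friction. The 30 mm at its +x end (floor and rim) is the orange grip, the rest is bare steel; the grip end starts towards the far edge, its middle 18 to 52 mm short of it, the tray turned up to 0.35 rad off square. Origin: centre of the underside.
- tray_front (a point): Middle of the tray's orange end face, at its underside, 60 mm from the tray's centre along its +x.
- tray_rear (a point): Middle of the tray's bare steel end face, at its underside, 60 mm from the tray's centre along its -x.
- jar: Loose closed blue ceramic jar with a white lid and a small knob, 56 mm diameter, 56 mm high, about 0.16 kg, standing on the board near one end of its long side, left or right. Bystander. Origin: centre of its underside.
- scrubber: Loose round orange silicone face scrubber, 60 mm diameter, 22 mm high, about 0.06 kg, lying on the board near the other end. Bystander. Origin: centre of its underside.
- carousel_rim (a point): A point on the rim of the clear plastic lipstick carousel (130 mm diameter, 100 mm high, turns freely on a fixed white base standing on the vanity to the robot's left, beside the shelf board), 65 mm from its axis and 57 mm above the vanity top. Bystander.
Not all that is in view belongs to the job. What is meant by the tray is not purple, and is the smaller of those in its own colour.

How it is judged:
By the outcome, as a careful person would: the job done as asked, in the order asked, and still so for the second after the job is handed in, with the robot touching nothing.
It also fails if it takes over 51 s, if anything falls off the work surface, if the arm or the gripper's body presses on something with over 40 N, if the wrist force passes 120 N, or if a joint passes its speed limit or range.

## Working session

There is one attempt and no reset: what is moved stays moved. The work goes in short steps, Python scripts to look and compute and a shell command to move; the robot and the scene stay as the last step left them, time stands still between calls to the robot, and variables do not carry over. Pictures are saved under pics/ and viewed, at most 13 in all, crops included, and the job is handed in when it is done.

```bash
mkdir -p pics
python3 - <<'E'
from bench import ctrl
import cv2,numpy as np
ims=[ctrl.camera(n) for n in("scene","side")]
for n,i in zip(("scene","side"),ims): cv2.imwrite(f"pics/{n}0.png",i[:,:,::-1])
for c in("scene","side"):
  p=ctrl.camera_params(c);print(c,np.round(p["mtx"],1).tolist(),np.round(p["world_from_camera"],3).tolist())
  for n in("tray","jar","scrubber","riser"):
    print(n,[(round(d["point"][0]*560),round(d["point"][1]*420),round(d["confidence"],2)) for d in ctrl.boxes_of(c,n)])
o=ctrl.get_obs();print(o["eef_pos"],o["eef_rot"],o["time_s"],ctrl.tip_reach, ctrl.camera_params("wrist"))
E
```

```text
scene [[453.0, 0.0, 275.8], [0.0, 453.0, 210.6], [0.0, 0.0, 1.0]] [[0.125, 0.788, -0.603, 1.196], [0.992, -0.109, 0.064, 0.056], [-0.016, -0.606, -0.795, 0.935], [0.0, 0.0, 0.0, 1.0]]
tray [(300, 150, 0.88), (228, 344, 0.85)]
jar [(314, 228, 0.56)]
scrubber [(183, 246, 0.56), (231, 225, 0.32)]
riser [(232, 227, 0.71), (249, 223, 0.65)]
side [[421.4, 0.0, 280.5], [0.0, 421.4, 201.8], [0.0, 0.0, 1.0]] [[-0.951, -0.244, 0.188, 0.4], [-0.308, 0.717, -0.625, 0.728], [0.018, -0.653, -0.758, 0.768], [0.0, 0.0, 0.0, 1.0]]
tray [(299, 178, 0.72), (208, 151, 0.69), (397, 283, 0.57)]
jar [(259, 217, 0.66)]
scrubber [(297, 133, 0.8)]
riser [(306, 198, 0.61)]
[0.13375787 0.55921371 0.40463986] [-1.65145591e-05  1.17141781e-01  9.93115199e-01 -6.23390000e-05] 0.5 0.1734 {'mtx': array([[354.49156511,   0.        , 277.75793125],
       [  0.        , 354.49156511, 214.30099129],
       [  0.        ,   0.        ,   1.        ]]), 'tool_from_camera': array([[-3.86935780e-04, -9.45484432e-01, -3.25667067e-01,
         8.38007114e-02],
       [ 9.99999919e-01, -4.02812749e-04, -1.86772504e-05,
        -8.81624216e-04],
       [-1.13523797e-04, -3.25667048e-01,  9.45484511e-01,
         3.07875691e-02],
       [ 0.00000000e+00,  0.00000000e+00,  0.00000000e+00,
         1.00000000e+00]])}
```

View pics/scene0.png

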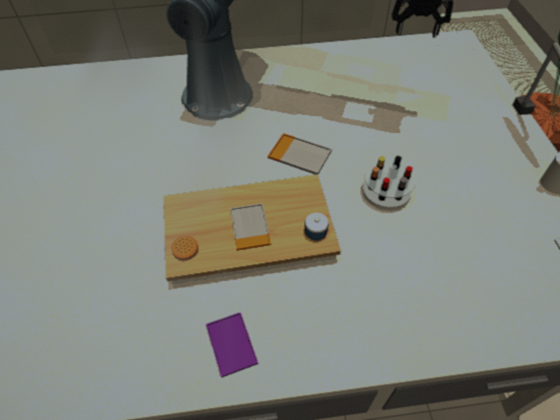

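View pics/side0.png

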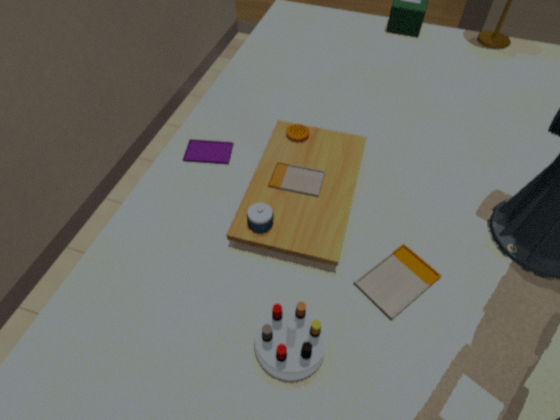

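The scene picture shows three candidates: a steel and orange tray on the board at (250,227), a larger look-alike on the vanity at (300,152), and a purple one at (232,344). The one on the board fits, being not purple and the smaller of its colour. The jar is at (316,226), the scrubber at (184,247) and the carousel at (388,185). Next is one close crop to check this.

```bash
python3 - <<'E'
import cv2,numpy as np
a=cv2.imread("pics/scene0.png")[170:285,155:345]; b=cv2.imread("pics/side0.png")[115:270,225:375]
a=cv2.resize(a,None,fx=4,fy=4,interpolation=cv2.INTER_CUBIC)
cv2.imwrite("pics/crop1.png",a)
E
cat > h.py <<'E'
import numpy as np
from bench import ctrl
from scipy.spatial.transform import Rotation as R
def ext(c,o=None):
    p=ctrl.camera_params(c)
    if c!="wrist": return p["mtx"],p["world_from_camera"]
    o=o or ctrl.get_obs(); T=np.eye(4); T[:3,:3]=R.from_quat(np.roll(o["eef_rot"],-1)).as_matrix(); T[:3,3]=o["eef_pos"]
    return p["mtx"],T@p["tool_from_camera"]
def plane(c,px,z,o=None):
    K,T=ext(c,o); px=np.atleast_2d(px); d=np.c_[px,np.ones(len(px))]@np.linalg.inv(K).T@T[:3,:3].T
    return T[:3,3]+d*((z-T[2,3])/d[:,2:])
def proj(c,P,o=None):
    K,T=ext(c,o); q=(np.atleast_2d(P)-T[:3,3])@T[:3,:3]@K.T; return q[:,:2]/q[:,2:]
E
```

```text
(no output)
```

View pics/crop1.png

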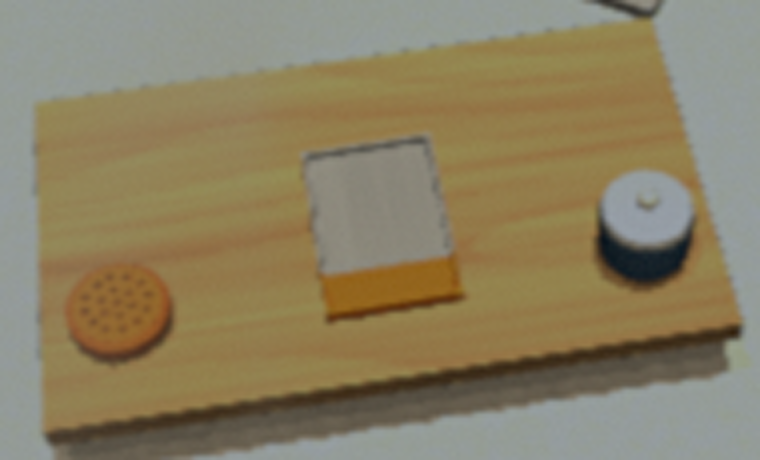

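The crop confirms the choice: a steel tray with its orange grip towards the far edge. In crop pixels, the tray's rim corners are (304,153), (428,136), (463,293) and (328,315), and the board's top corners are (38,102), (653,22), (740,328) and (48,436).

Run:
```python
from h import *
f=lambda L:np.array(L)/4.+[155,170]
B=plane("scene",f([[38,102],[653,22],[740,328],[48,436]]),.05)
T=plane("scene",f([[304,153],[428,136],[463,293],[328,314]]),.058)
for n,Q in(("board",B),("tray",T)):
    print(n,np.round(Q[:,:2],3).tolist(),"c",Q.mean(0).round(3),[np.linalg.norm(Q[i]-Q[i-1]).round(3) for i in range(4)])
    x=(Q[2]+Q[3]-Q[0]-Q[1]);y=Q[1]+Q[2]-Q[0]-Q[3];print(np.arctan2(x[1],x[0]),np.arctan2(-y[0],y[1]))
for n,p,z in(("jar",[645,208],.1),("scr",[120,305],.07)): print(n,plane("scene",f([p]),z).round(3))
```

```text
board [[0.439, -0.147], [0.426, 0.25], [0.664, 0.257], [0.681, -0.136]] c [0.552 0.056 0.05 ] [np.float64(0.242), np.float64(0.397), np.float64(0.237), np.float64(0.393)]
0.03697395257716266 0.03757498480408354
tray [[0.509, 0.018], [0.506, 0.095], [0.624, 0.102], [0.627, 0.024]] c [0.566 0.06  0.058] [np.float64(0.119), np.float64(0.077), np.float64(0.118), np.float64(0.078)]
0.057980550258897375 0.041605591057566164
jar [[0.608 0.209 0.1  ]]
scr [[ 0.613 -0.093  0.07 ]]
```

```bash
python3 -m pendant '[[[0.5,-30,-28,5,0,0,-0.055],[0.5,-61,-56,10,0,0,-0.11],[0.5,-92,-84,15,0,0,-0.165],[0.5,-123,-112,20,0,0,-0.22],[0.5,-154,-140,25,0,0,-0.275]]]'; python3 -c "
from bench import ctrl;from h import *
o=ctrl.get_obs();print(ctrl.tip_reach,o['eef_pos'],R.from_quat(np.roll(o['eef_rot'],-1)).as_matrix().round(3))"
```

```text
time_s: 0.92
eef_pos: [0.2505, 0.387, 0.3798]
eef_rot: [0.0, -0.022, 1.0, 0.0]
wrist_force: [1.2, -0.0, 0.3]
opening: 0.501
grasp_force: 0.0
0.1734 [0.2504924  0.38703204 0.37979883] [[-0.999 -0.044  0.001]
 [-0.044  0.999  0.   ]
 [-0.001  0.    -1.   ]]
```

```bash
python3 -m pendant '[[[0.5,-20,-34,2,0,0,0],[0.5,-41,-68,4,0,0,0],[0.5,-61,-102,6,0,0,0],[0.5,-82,-136,8,0,0,0],[0.5,-102,-170,10,0,0,0]]]'; python3 -m pendant '[[[0.5,-20,-34,2,0,0,0],[0.5,-41,-68,4,0,0,0],[0.5,-61,-102,6,0,0,0],[0.5,-82,-136,8,0,0,0],[0.5,-102,-170,10,0,0,0]]]'; python3 -m pendant '[[[0.5,0,0,0,0,0,0],[0.5,0,0,0,0,0,0]]]'; python3 -c "
from h import *;import cv2
o=ctrl.get_obs();cv2.imwrite('pics/w1.png',ctrl.camera('wrist')[:,:,::-1])"
```

```text
time_s: 1.33
eef_pos: [0.3595, 0.2211, 0.3702]
eef_rot: [0.001, -0.02, 1.0, 0.0]
wrist_force: [1.3, 0.2, -0.0]
opening: 0.498
grasp_force: 0.0
time_s: 1.75
eef_pos: [0.4684, 0.055, 0.3602]
eef_rot: [0.001, -0.02, 1.0, -0.0]
wrist_force: [0.5, 0.8, 0.3]
opening: 0.498
grasp_force: 0.0
time_s: 1.92
eef_pos: [0.4683, 0.0553, 0.3598]
eef_rot: [-0.0, -0.018, 1.0, 0.0]
wrist_force: [0.0, -0.3, 0.3]
opening: 0.5
grasp_force: 0.0
```

View pics/w1.png

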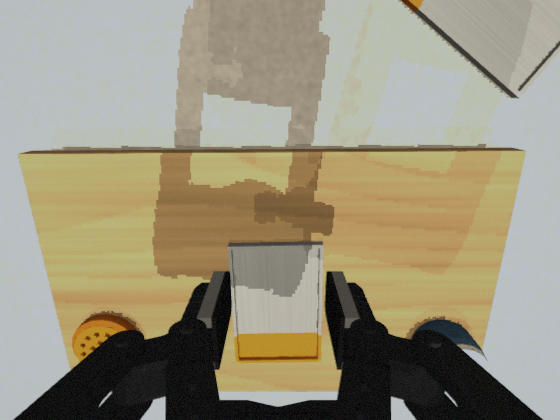

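The wrist view shows the tray between the fingers. Its rear rim runs (229,242) to (322,242) and its orange front (236,360) to (320,358). The board's near edge is on row about 151, and its far edge on row about 391.

Run:
```python
from h import *; import cv2
g=cv2.imread('pics/w1.png').astype(int)
for c in(190,225,330,360): print(c,g[383:400:2,c].tolist())
f=lambda L,z:plane("wrist",L,z)[:,:2]
T=f([[229,242],[322,242],[321,358],[236,360]],.058);B=f([[22,152],[520,150],[230,391],[328,391]],.05)
print(T.round(4).tolist(),B.round(4).tolist(),T.mean(0))
ang=lambda a,b:np.arctan2(-(b-a)[0],(b-a)[1])
print("rear",ang(T[0],T[1]),"front",ang(T[3],T[2]),"boardnear",ang(B[0],B[1]),"len",np.linalg.norm(T[0]-T[3]),np.linalg.norm(T[0]-T[1]))
```

```text
190 [[13, 12, 19], [21, 24, 27], [21, 24, 21], [23, 20, 23], [21, 23, 19], [6, 10, 1], [25, 25, 26], [19, 19, 17], [13, 13, 11]]
225 [[109, 169, 185], [108, 165, 184], [108, 165, 186], [110, 168, 186], [154, 179, 186], [195, 192, 187], [190, 191, 184], [190, 190, 185], [179, 180, 173]]
330 [[108, 167, 186], [107, 164, 186], [100, 157, 184], [100, 155, 184], [172, 174, 173], [195, 193, 186], [194, 193, 187], [194, 191, 185], [183, 181, 175]]
360 [[21, 20, 19], [19, 18, 18], [20, 17, 19], [13, 12, 2], [21, 22, 19], [10, 8, 13], [23, 20, 21], [18, 13, 18], [22, 22, 18]]
[[0.5024, 0.0166], [0.4995, 0.0938], [0.6176, 0.1021], [0.6229, 0.0224]] [[0.4352, -0.1461], [0.4189, 0.2439], [0.6685, 0.0155], [0.6648, 0.1138]] [0.56058061 0.05873476]
rear 0.03749478573570987 front 0.06615310477604092 boardnear 0.04166572761076592 len 0.12063104623394154 0.07722635918408317
```

```bash
python3 -m pendant '[[[0.5,0,0,35,0,0,0],[0.5,0,0,70,0,0,0],[0.5,0,0,105,0,0,0],[0.5,0,0,125,0,0,0],[0.5,0,0,131,0,0,0]]]'; python3 -m pendant '[[[0.5,0,0,0,0,0,0],[0.5,0,0,0,0,0,0]]]';  python3 -c "
from h import *;import cv2
a=ctrl.camera('wrist')[180:400,120:440,::-1];b=ctrl.camera('side')[115:270,225:375,::-1]
a=cv2.resize(a,(640,440));b=cv2.resize(b,(600,620))
cv2.imwrite('pics/w2.png',a);cv2.imwrite('pics/s2.png',cv2.resize(b,(580,599)))"
```

```text
time_s: 2.38
eef_pos: [0.4649, 0.0588, 0.2255]
eef_rot: [-0.003, -0.021, 1.0, 0.001]
wrist_force: [-1.2, 1.1, -0.5]
opening: 0.501
grasp_force: 0.0
time_s: 2.55
eef_pos: [0.4678, 0.0579, 0.2298]
eef_rot: [0.0, -0.021, 1.0, -0.0]
wrist_force: [-0.1, 0.2, 0.3]
opening: 0.5
grasp_force: 0.0
```

View pics/s2.png

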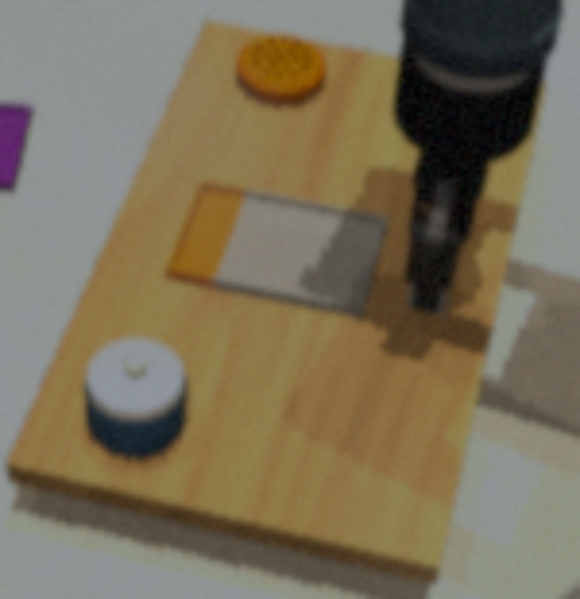

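The side crop shows both fingertips on the near side of the tray's steel end, with a gap left. I'll lower slowly to find the board by force.

```bash
python3 -m pendant '[[[0.5,0,-1,1,0,0,0],[0.5,0,-2,2,0,0,0],[0.5,0,-2,2.5,0,0,0],[0.5,0,-2,2.5,0,0,0]]]'; python3 -m pendant '[[[0.5,0,0,1,0,0,0],[0.5,0,0,2,0,0,0],[0.5,0,0,2,0,0,0]]]'
```

```text
time_s: 2.98
eef_pos: [0.4677, 0.0549, 0.2267]
eef_rot: [0.0, -0.02, 1.0, -0.0]
wrist_force: [-0.7, 0.0, -0.8]
opening: 0.502
grasp_force: 0.0
time_s: 3.23
eef_pos: [0.4675, 0.055, 0.2242]
eef_rot: [-0.0, -0.02, 1.0, 0.0]
wrist_force: [-0.2, -1.1, -0.0]
opening: 0.502
grasp_force: 0.0
```

```bash
python3 -m pendant '[[[0.5,0,0,1,0,0,0],[0.5,0,0,2,0,0,0],[0.5,0,0,2,0,0,0]]]'; python3 -m pendant '[[[0.5,0,0,1,0,0,0],[0.5,0,0,2,0,0,0],[0.5,0,0,2,0,0,0]]]'
```

```text
time_s: 3.48
eef_pos: [0.4675, 0.0551, 0.2221]
eef_rot: [-0.0, -0.02, 1.0, 0.0]
wrist_force: [-0.2, 0.4, 0.8]
opening: 0.496
grasp_force: 0.0
time_s: 3.73
eef_pos: [0.4678, 0.0551, 0.2215]
eef_rot: [-0.0, -0.02, 1.0, -0.0]
wrist_force: [-6.1, -0.2, 14.0]
opening: 0.5
grasp_force: 7.4
```

```bash
python3 -m pendant '[[[0.5,0,0,-2,0,0,0],[0.5,0,0,-4,0,0,0],[0.5,-5,0,-4.5,0,0,0],[0.5,-10,0,-4.5,0,0,0],[0.5,-15,0,-4.5,0,0,0]]]'; python3 -m pendant '[[[0.5,-3,0,0,0,0,0],[0.5,-6,0,0,0,0,0],[0.5,-9,0,0,0,0,0],[0.5,-12,0,0,0,0,0],[0.5,-15,0,0,0,0,0]]]'; python3 -m pendant '[[[0.5,-4,0,0,0,0,0],[0.5,-8,0,0,0,0,0],[0.5,-12,0,0,0,0,0],[0.5,-16,0,0,0,0,0],[0.5,-20,0,0,0,0,0]]]'
```

```text
time_s: 4.15
eef_pos: [0.4833, 0.0556, 0.2249]
eef_rot: [0.0, -0.02, 1.0, -0.0]
wrist_force: [-0.4, 0.7, -0.5]
opening: 0.505
grasp_force: 0.0
time_s: 4.57
eef_pos: [0.4976, 0.0564, 0.2246]
eef_rot: [-0.001, -0.02, 1.0, 0.0]
wrist_force: [-1.3, 0.2, 0.9]
opening: 0.499
grasp_force: 0.7
time_s: 4.98
eef_pos: [0.518, 0.0571, 0.2248]
eef_rot: [-0.0, -0.02, 1.0, -0.0]
wrist_force: [-1.4, -0.1, -0.9]
opening: 0.498
grasp_force: 0.4
```

```bash
python3 -m pendant '[[[0.5,-4,0,0,0,0,0],[0.5,-8,0,0,0,0,0],[0.5,-12,0,0,0,0,0],[0.5,-16,0,0,0,0,0],[0.5,-20,0,0,0,0,0]]]'; python3 -m pendant '[[[0.5,-4,0,0,0,0,0],[0.5,-8,0,0,0,0,0],[0.5,-12,0,0,0,0,0],[0.5,-12,0,0,0,0,0]]]'; python3 -c "
from h import *;import cv2
a=ctrl.camera('scene')[200:285,155:345,::-1]
cv2.imwrite('pics/c3.png',cv2.resize(a,None,fx=4,fy=4,interpolation=cv2.INTER_CUBIC))"
```

```text
time_s: 5.4
eef_pos: [0.538, 0.0579, 0.2249]
eef_rot: [-0.0, -0.02, 1.0, -0.0]
wrist_force: [-0.0, 0.4, -0.8]
opening: 0.5
grasp_force: 0.4
time_s: 5.73
eef_pos: [0.5504, 0.0583, 0.2251]
eef_rot: [0.001, -0.02, 1.0, -0.0]
wrist_force: [-0.3, -0.2, 0.4]
opening: 0.499
grasp_force: 0.0
```

View pics/c3.png

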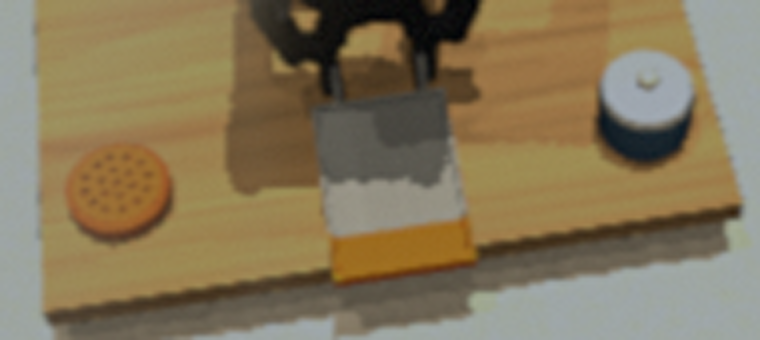

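The tray is square under both fingertips and its grip is part-way over the edge. Its front corners are at about (333,276) and (476,257) in the crop, and the colour seam runs (331,237) to (466,219).

```bash
cat >> h.py <<'E'
def off(front,seam,edge,f,c="scene",zs=.058):
    F,S=plane(c,f(front),.058),plane(c,f(seam),zs); E=plane(c,f(edge),.05)
    F,S,E=F[:,:2],S[:,:2],E[:,:2]; d=E[1]-E[0]; d/=np.linalg.norm(d); n=np.array([d[1],-d[0]])
    a=lambda p:np.arctan2(-(p[1]-p[0])[0],(p[1]-p[0])[1])
    print("front past",((F-E[0])@n*1e3).round(1),"seam",((S-E[0])@n*1e3).round(1),"ang edge/front/seam",a(E),a(F),a(S))
E
python3 - <<'E'
from h import *
off([[333,276],[476,257]],[[331,237],[466,219]],[[48,316],[740,207]],lambda L:np.array(L)/4.+[155,200])
E
```

```text
front past [ 7.8 10.1] seam [-17.4 -15.4] ang edge/front/seam 0.0454931031521936 0.01727219774959727 0.019668243565347247
```

```bash
python3 -m pendant '[[[0.5,-4,0,0,0,0,0],[0.5,-8,0,0,0,0,0],[0.5,-12,0,0,0,0,0],[0.5,-15,0,0,0,0,0],[0.5,-15,0,0,0,0,0]]]'; python3 -c "
from h import *;import cv2
o=ctrl.get_obs();w=ctrl.camera('wrist')[:,:,::-1]
cv2.imwrite('pics/w4.png',w)
s=np.mean([ctrl.camera('scene')[215:275,200:300,::-1].astype(float) for i in range(4)],0).astype(np.uint8)
s=cv2.resize(s,None,fx=8,fy=8,interpolation=cv2.INTER_CUBIC)
cv2.imwrite('pics/c4.png',s)"
```

```text
time_s: 6.2
eef_pos: [0.5653, 0.0589, 0.225]
eef_rot: [0.001, -0.02, 1.0, -0.0]
wrist_force: [-0.9, -0.9, 0.5]
opening: 0.5
grasp_force: 0.0
```

View pics/c4.png

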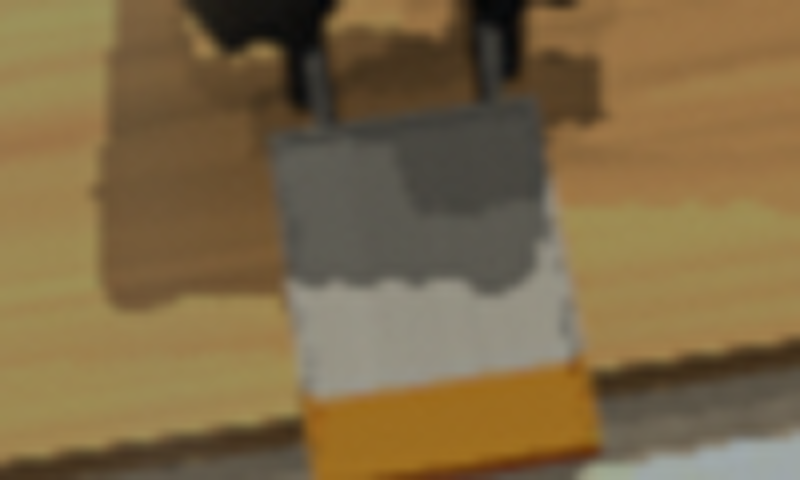

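Averaged close crop: the seam runs (303,399) to (583,362) and the board's rim (0,463) to (800,342), so the seam is still a few mm short of the edge.

Run:
```python
from h import *
f=lambda L:(np.array(L)+.0)/8.+[200,215]
off([[314,476],[600,446]],[[303,399],[583,362]],[[0,463],[800,342]],f)
off([[314,476],[600,446]],[[311,399],[575,363]],[[0,463],[800,342]],f,zs=.054)
```

```text
front past [23.8 28. ] seam [-1.1  0.6] ang edge/front/seam 0.03854498330936802 -0.015381746286090858 0.0172268950077428
front past [23.8 28. ] seam [-3.1 -1.8] ang edge/front/seam 0.03854498330936802 -0.015381746286090858 0.022027994387062974
```

```bash
python3 -c "
import cv2
cv2.imwrite('pics/w4c.png',cv2.resize(cv2.imread('pics/w4.png')[230:420,140:420],(784,532),interpolation=cv2.INTER_CUBIC))"
```

```text
(no output)
```

View pics/w4c.png

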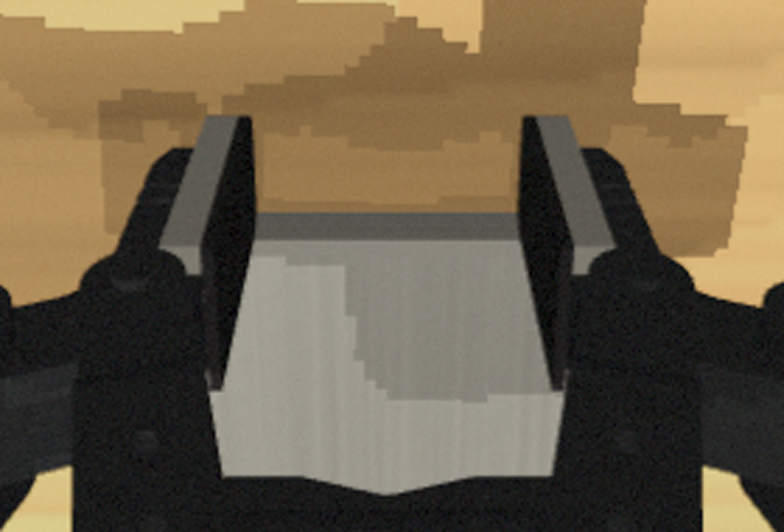

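The wrist crop shows the tray's rear rim level (row 212 at both fingers), so it sits flush against both tips. I'll push 1.5 mm more, back off, rise and measure once from above.

```bash
python3 -m pendant '[[[0.5,-1,0,0,0,0,0],[0.5,-1.5,0,0,0,0,0],[0.5,-1.5,0,0,0,0,0],[0.5,-1.5,0,0,0,0,0]]]'; python3 -m pendant '[[[0.5,8,0,0,0,0,0],[0.5,20,0,0,0,0,0],[0.5,40,0,-5,0,0,0],[0.5,70,0,-25,0,0,0],[0.5,90,0,-60,0,0,0]]]';python3 -m pendant '[[[0.5,20,0,-30,0,0,0],[0.5,40,0,-60,0,0,0],[0.5,40,0,-90,0,0,0],[0.5,40,0,-100,0,0,0],[0.5,40,0,-100,0,0,0]]]';python3 -c "
from h import *;import cv2
ctrl.camera('wrist')
o=ctrl.get_obs();print(o['eef_pos'])
s=np.mean([ctrl.camera('scene')[215:280,200:300,::-1].astype(float) for i in range(4)],0).astype(np.uint8)
cv2.imwrite('pics/c5.png',cv2.resize(s,None,fx=8,fy=8,interpolation=cv2.INTER_CUBIC))"
```

```text
time_s: 6.78
eef_pos: [0.566, 0.059, 0.2249]
eef_rot: [-0.0, -0.02, 1.0, 0.0]
wrist_force: [-0.3, 0.0, 0.6]
opening: 0.498
grasp_force: 0.5
time_s: 7.2
eef_pos: [0.472, 0.0556, 0.2813]
eef_rot: [-0.005, -0.02, 1.0, 0.001]
wrist_force: [0.8, -0.6, 0.8]
opening: 0.499
grasp_force: 0.0
time_s: 7.62
eef_pos: [0.4367, 0.0537, 0.3881]
eef_rot: [0.004, -0.02, 1.0, -0.001]
wrist_force: [-0.3, 0.4, -0.4]
opening: 0.499
grasp_force: 0.0
[0.43628702 0.0537426  0.38581642]
```

View pics/c5.png

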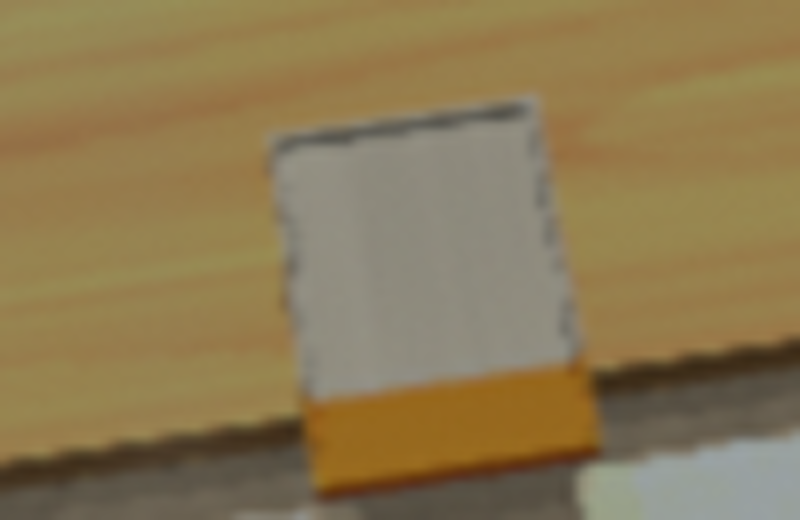

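The arm is clear and the tray is on its own: rim corners (270,133), (538,96), (602,452), (319,490), seam (303,400) to (585,364), board rim (0,465) to (800,342).

```bash
python3 - <<'E'
from h import *; from scipy.optimize import least_squares as ls
f=lambda L:np.array(L)/8.+[200,215]
px=f([[270,133],[538,96],[602,452],[319,490],[303,400],[585,364]])
m=np.array([[-60,-40],[-60,40],[60,40],[60,-40],[30,-40],[30,40]])/1e3
def P(v): c,s=np.cos(v[2]),np.sin(v[2]); return np.c_[m@np.array([[c,s],[-s,c]])+v[:2],np.full(6,.058)]
r=ls(lambda v:(proj("scene",P(v))-px).ravel(),[.63,.06,.04]);v=r.x
E=plane("scene",f([[0,465],[800,342]]),.05)[:,:2]
d=E[1]-E[0];d/=np.linalg.norm(d);n=np.array([d[1],-d[0]])
print(v,r.fun.round(2),"edge ang",np.arctan2(-d[0],d[1]),"front mid past",((v[:2]+.06*np.array([np.cos(v[2]),np.sin(v[2])]))-E[0])@n)
E
python3 -c "
import cv2;from h import *
o=ctrl.get_obs();cv2.imwrite('pics/w5.png',ctrl.camera('wrist')[:,:,::-1])"
```

```text
[0.63942516 0.06178221 0.03046989] [ 0.11  0.46  0.24  0.46  0.08 -0.22 -0.55  0.29  0.01 -0.17  0.14 -0.76] edge ang 0.04134768264849274 front mid past 0.02887048718753452
```

View pics/w5.png

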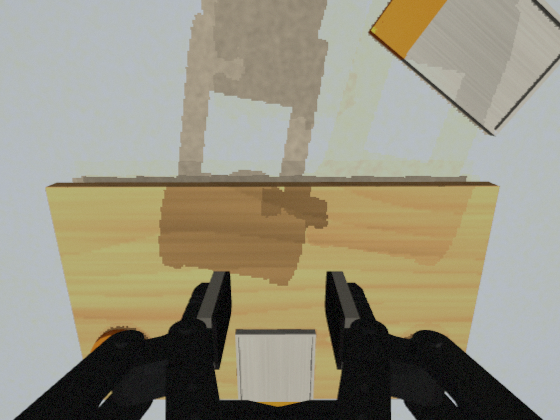

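Run:
```python
from h import *
B=plane("wrist",[[50,186.5],[496,185]],.05)[:,:2];T=plane("wrist",[[236.5,329.5],[315,329.5]],.058)[:,:2]
d=B[1]-B[0];L=np.linalg.norm(d);d/=L;n=np.array([d[1],-d[0]])
print("len",L,"rear from near edge",(T-B[0])@n,"w",np.linalg.norm(T[1]-T[0]))
for n in("jar","scrubber"): print(n,[(round(x["point"][0]*560),round(x["point"][1]*420),round(x["confidence"],2)) for x in (ctrl.camera("scene") is not None and ctrl.boxes_of("scene",n))])
print(ctrl.get_obs()["time_s"])
```

```text
len 0.39125917704530916 rear from near edge [0.14365413 0.14395148] w 0.0774486320320462
jar [(316, 226, 0.72)]
scrubber [(185, 243, 0.82), (241, 222, 0.64)]
8.1167
```

The two views put the front at about 27.5 to 29 mm past the edge and square to within 0.01 rad. One more nudge of about 1.5 mm will bring it to 30.

```bash
python3 -m pendant '[[[0.5,-8,0,35,0,0,0],[0.5,-16,0,70,0,0,0],[0.5,-24,0,105,0,0,0],[0.5,-34,0,135,0,0,0],[0.5,-44,0,150,0,0,0]]]'; python3 -m pendant '[[[0.5,0,0,5,0,0,0],[0.5,0,0,9,0,0,0],[0.5,0,0,9,0,0,0],[0.5,0,0,9,0,0,0]]]'
```

```text
time_s: 8.53
eef_pos: [0.4787, 0.0557, 0.2307]
eef_rot: [-0.003, -0.02, 1.0, 0.0]
wrist_force: [-1.2, 0.1, 0.6]
opening: 0.501
grasp_force: 0.0
time_s: 8.87
eef_pos: [0.4802, 0.0555, 0.2268]
eef_rot: [0.001, -0.02, 1.0, -0.0]
wrist_force: [0.5, 0.7, -0.5]
opening: 0.498
grasp_force: 0.0
```

```bash
python3 -m pendant '[[[0.5,-20,0,1,0,0,0],[0.5,-40,0,2,0,0,0],[0.5,-60,0,2,0,0,0],[0.5,-72,0,2,0,0,0],[0.5,-76,0,2,0,0,0]]]'; python3 -m pendant '[[[0.5,-2,0,0,0,0,0],[0.5,-4,0,0,0,0,0],[0.5,-6,0,0,0,0,0],[0.5,-8,0,0,0,0,0],[0.5,-8,0,0,0,0,0]]]';python3 -m pendant '[[[0.5,0,0,0,0,0,0],[0.5,0,0,0,0,0,0]]]'
```

```text
time_s: 9.28
eef_pos: [0.5581, 0.0585, 0.2261]
eef_rot: [0.002, -0.02, 1.0, -0.0]
wrist_force: [-0.5, 0.4, -0.1]
opening: 0.499
grasp_force: 0.0
time_s: 9.7
eef_pos: [0.564, 0.0589, 0.2241]
eef_rot: [0.0, -0.02, 1.0, -0.0]
wrist_force: [-0.1, -0.9, -0.2]
opening: 0.496
grasp_force: 0.0
time_s: 9.87
eef_pos: [0.5638, 0.059, 0.2238]
eef_rot: [-0.0, -0.02, 1.0, 0.0]
wrist_force: [1.0, 0.0, -0.5]
opening: 0.5
grasp_force: 0.0
```

```bash
python3 -m pendant '[[[0.5,-1,0,-0.5,0,0,0],[0.5,-2,0,-0.5,0,0,0],[0.5,-3,0,-0.5,0,0,0],[0.5,-3.8,0,-0.5,0,0,0],[0.5,-3.8,0,-0.5,0,0,0]]]'; python3 -m pendant '[[[0.5,0,0,0,0,0,0],[0.5,0,0,0,0,0,0]]]'
```

```text
time_s: 10.28
eef_pos: [0.5679, 0.0591, 0.2243]
eef_rot: [-0.0, -0.02, 1.0, 0.0]
wrist_force: [-0.9, 0.2, 0.2]
opening: 0.495
grasp_force: 0.6
time_s: 10.45
eef_pos: [0.5678, 0.0591, 0.2243]
eef_rot: [-0.0, -0.02, 1.0, -0.0]
wrist_force: [-0.7, -0.4, 0.0]
opening: 0.501
grasp_force: 0.5
```

Moved 1.8 mm further. Backing off the same way.

```bash
python3 -m pendant '[[[0.5,8,0,0,0,0,0],[0.5,20,0,0,0,0,0],[0.5,40,0,-5,0,0,0],[0.5,70,0,-25,0,0,0],[0.5,90,0,-60,0,0,0]]]';python3 -m pendant '[[[0.5,20,0,-30,0,0,0],[0.5,40,0,-60,0,0,0],[0.5,40,0,-90,0,0,0],[0.5,40,0,-100,0,0,0],[0.5,40,0,-100,0,0,0]]]';python3 -c "
from h import *;import cv2
s=np.mean([ctrl.camera('scene')[170:285,155:345,::-1].astype(float) for i in range(4)],0).astype(np.uint8)
cv2.imwrite('pics/c6.png',cv2.resize(s,None,fx=4,fy=4,interpolation=cv2.INTER_CUBIC))"
```

```text
time_s: 10.87
eef_pos: [0.4738, 0.0557, 0.2809]
eef_rot: [-0.005, -0.02, 1.0, 0.001]
wrist_force: [0.2, 0.4, 0.4]
opening: 0.497
grasp_force: 0.0
time_s: 11.28
eef_pos: [0.4385, 0.0538, 0.3876]
eef_rot: [0.004, -0.02, 1.0, -0.001]
wrist_force: [-0.1, 0.7, 0.1]
opening: 0.5
grasp_force: 0.0
```

View pics/c6.png

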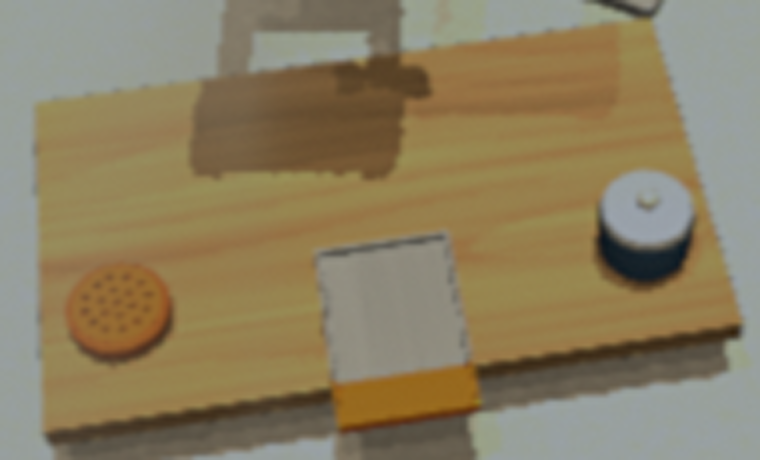

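The final picture shows just the orange grip past the edge, with the seam at (333,383) to (473,366) on the rim line and the tray square. The jar (645,225) and scrubber (120,308) are where they started.

```bash
python3 -c "
from bench import ctrl;print(ctrl.hand_in())"
```

```text
the job is handed in; nothing more can be done
None
```

I slid the tray until its orange grip end stuck out about 30 mm past the far edge, square to it within about 0.01 rad. The jar and scrubber stayed put, I kept the arm away from the carousel, it finished clear, and the job is handed in.

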